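# Square a picture frame in the corner jig and hold it there

### The job

The larger wooden frame has fresh glue in its joints: pick it up and lay it flat on the bed of the plywood squaring jig, a long side along the long fence. Press it against the long fence while it is still about a centimetre short of the end stop, then slide it along the fence until it also meets the end stop. Finish while holding the frame in the gripper, pressed firmly against both stops at once, and leave the other things on the table where they are.

Things in the scene. Friction and masses are not known exactly. Their poses are not given: they have to be found in the camera images.
- frame: the larger of two loose empty picture frames of pale wood, lying flat: 120 mm along x, 150 mm along y, 28 mm high; four bars 16 mm wide round a clear opening of 88 x 118 mm (the 150 mm bars have their centre lines at x = -52 and +52 mm); same if turned half round. About 0.18 kg. Origin: centre of its underside, z up.
- jig: squaring jig fixed to the table: plywood bed 190 mm along x, 220 mm along y, 10 mm thick, with two rigid hardwood stops 16 mm high above the bed, meeting at right angles: long fence on the +x side, end stop on the +y side; other sides open. Origin: centre of the underside, z up. A frame fully home has its origin at x, y, z = 10, 10, 10 mm here, its y axis parallel to the jig's y.
- long_fence: the jig's long fence, a straight hardwood bar 210 mm along y, 20 mm thick along x, 16 mm high; its working face looks to the jig's -x and lies at jig x = +70 mm. Origin: centre of its underside, on the bed; axes parallel to the jig's.
- end_stop: the jig's end stop, a straight hardwood bar 145 mm along x, 20 mm thick along y, 16 mm high; its working face looks to the jig's -y and lies at jig y = +85 mm. Origin: centre of its underside, on the bed; axes parallel to the jig's.
- jig_corner (a point): the inner corner where the working faces of long fence and end stop meet, at the level of the bed's top (jig x = 70, y = 85, z = 10 mm)
- small_frame: bystander: smaller frame of the same wood, 75 x 95 mm, 18 mm high, with 12 mm bars, near the left edge; origin at the centre of its underside
- hoop: bystander: wooden embroidery hoop lying flat, 140 mm across, 12 mm high; origin at the centre of its underside
- spool_near: bystander: standing thread spool, 28 mm across, 40 mm high, in the middle between frame and jig, on the robot's side; origin at the centre of its underside
- spool_far: bystander: the same kind of spool, farther from the robot; origin at the centre of its underside
- pincushion: bystander: round pincushion, 72 mm across, 38 mm high, on the right; origin at the centre of its underside
- mug: bystander: white mug, 80 mm across, 92 mm high, on the left; origin at the centre of its underside
- jar: bystander: closed glass jar, 64 mm across, 75 mm high, on the right; origin at the centre of its underside
Mind the look-alikes: they are no part of the job. Leave any black or green look-alike of the frame alone.

How it is judged:
On the way, in this order (a step that is already met when the one before it is completed fails the run):
1. the frame is picked up: held by the fingers, its middle more than 14 mm above the table (height (world z) of frame above 0.014 m and contact force between the fingers and frame above 1 N), for 0.1 s.
2. the frame lies flat on the jig's bed, its long side pressed along the long fence with at least 1 N, still at least 6 mm short of the end stop (angle between frame's own z axis and vertical below 0.035 rad and z of frame in the frame of jig between 0.007 and 0.013 m and angle between the x axis of frame and the x axis of jig, either way round below 0.05 rad and contact force between frame and long_fence above 1 N and y of frame in the frame of jig below 0.004 m), for 0.1 s.
At the end, for the whole second after the job is handed in: The frame lies flat on the jig's bed (within 3 mm and 2 degrees), square to the jig within 1.7 degrees, within 3 mm of fully home in the corner, pressed with more than 2 N against the long fence and more than 2 N against the end stop at once, at rest, and the gripper's fingers still hold it (angle between frame's own z axis and vertical below 0.035 rad and z of frame in the frame of jig between 0.007 and 0.013 m and angle between the x axis of frame and the x axis of jig, either way round below 0.03 rad and x of frame in the frame of jig between 0.007 and 0.013 m and y of frame in the frame of jig between 0.007 and 0.013 m and contact force between frame and long_fence above 2 N and contact force between frame and end_stop above 2 N and contact force between the fingers and frame above 2 N and linear speed of frame below 0.01 m/s); the arm keeps its last pose, push and grip.
It fails at once if a bystander is pushed more than 25 mm from its place (distance of any of small_frame, hoop, spool_near, spool_far, pincushion, mug, jar from where it was at the start of the episode above 0.025 m).
It also fails if it takes over 67 s, if anything falls off the work surface, if the arm or the gripper's body presses on something with over 40 N, if the wrist force passes 120 N, or if a joint passes its speed limit or range.

### The arm

A 6-joint arm with a two-finger parallel gripper is mounted at the origin on the work surface. World frame = base frame: x ahead of the robot, y to its left, z up, the work surface at z = 0. Lengths are in m, angles in rad, forces in N, time in s.
With the tool pointing down it reaches from about 0.35 to 0.975 m from the base axis. Payload 4.9 kg.
Tool frame: the origin (TCP) lies between the finger pads; the fingertips stand 25 mm ahead of it and the grasp point (between the pads) lies 6 mm ahead of it; z points along the fingers, y is the line along which they close (so a half turn about z gives the same grasp; the last joint's range is limited). The gripper opens to 85 mm and grips with 20 to 120 N. Pads are 22 mm wide; open, the fingers measure 114 mm over their backs; the gripper's body (76 mm by 85 mm) begins 54 mm behind the grasp point. The pads swing forward as they close: fully open they stand 13 mm farther back than shut.
Start: joints at [0.988, 0.053, 1.613, -0, 1.476, -0.119], TCP at [0.28, 0.559, 0.256] pointing down, gripper open.
Joint ranges: [-3.01, 3.01], [-1.01, 2.22], [0.06, 2.58], [-1.02, 4.17], [0.09, 2.62], [-3.14, 3.14]. Speed limits (rad/s): [2.57, 2.57, 3.14, 3.14, 3.14, 3.14].

### API

Orientations are given as a unit quaternion [w, x, y, z].
In Python, from plant import manip gives the robot as it stands.
- The arm moves only by the shell command python3 -m inch 'ROWS'. ROWS is JSON, a list of rows, each a list of 3 entries, a list of its own where there are three numbers: the shift along the tool's x, y, z in m, then the turn, a rotation vector about the tool's x, y, z in rad, then the opening, from 0 (shut) to 1 (fully open). A call has 1 to 8 rows; each row shifts and turns the commanded pose from where the row before left it, along the tool's axes as they then stand; what a row does not reach is not made up. A row lasts 1/10 s, in which the tool goes at most 50 mm and 8.59 degrees, less where a joint would pass 70% of its speed; a pose out of reach is approached as far as the arm can. A call with a gripper value outside its range is refused whole. The fingers move at their own pace and stop on an object; the grip force is fixed at half the most. Time passes only in rows, so rows that do not move let the fingers close. It gives the time, the measured TCP pose, the force, the opening and the grip force at its end, in the units of the state.
- manip.state(): the state, without advancing time (a new reading comes with each control period).
- manip.grab_frame(name): name is "side" or "top" or "wrist"; returns (picture, depth): 420x560x3 uint8, red, green, blue; 420x560 float32, m along the optical axis (not along the pixel's ray), 0 where there is no reading.
- manip.camera_params(name): a dict with "camera_matrix" (3x3 intrinsics, pixels), "rvec" (rotation vector, rad) and "tvec" (3), from world to camera coordinates, as OpenCV has them. Camera axes: x right, y down, z forward; pixel columns grow to the right and rows downward; lengths in m; the calibration is good to about 2 mm. A picture is of the moment at which its call begins: read the wrist's pose just before it. camera_params takes no time and is no camera call; for the wrist camera it gives the pose at the moment of the call.
- manip.job_done(): hands the job in; it is judged then, once.
Trained networks look in the newest picture that a camera, given by its name, has taken for a name from the list of things; names that differ only in an ending like _2 or _b are one class to them, and where a whole thing is asked for, a point or a joint stands for the part that bears it (a point fixed in the world has none). Each returns a list of dicts, best first, with "score" (0 to 1); they miss things now and then, are a little off and sometimes report something else, mostly with a low value. They report only what shows in the picture. A call takes as long as a camera call. They do not tell look-alikes from the thing itself.
- manip.look_for(camera, label): "point" ([x, y, z] in m, in world coordinates, good to about 4 mm: the middle of the surface that is visible of it).
The state is a dict: "time": time; "joint_pos": joint angles; "joint_vel": joint speeds; "joint_efforts": joint torques, N m; "tool_pos": TCP position; "tool_rot": TCP orientation; "contact_force": force on the tool from outside, world axes, zero at the start; "ft_torque": the same for the moment, N m; "gripper_width": opening from 0.0 (shut) to 1.0 (fully open); "grasp_force": force on a finger pad.
Only numpy, scipy, OpenCV 4.12 (cv2) and the standard library are available. Lean on these libraries where they do the work, as an engineer would, in place of code of your own. Each camera call takes 0.05 s, during which the arm holds its last target. There are 200 camera calls.

## Working session

There is one attempt and no reset: what is moved stays moved. The work goes in short steps, Python scripts to look and compute and a shell command to move; the robot and the scene stay as the last step left them, time stands still between calls to the robot, and variables do not carry over. Pictures are saved under pics/ and viewed, at most 10 in all, crops included, and the job is handed in when it is done.

```bash
ls; mkdir -p pics; python3 - <<'E'
from plant import manip
import cv2
s=manip.state(); print(s['time'],s['tool_pos'],s['tool_rot'],s['gripper_width'],s['contact_force'])
for c in ['top','side']:
    im,d=manip.grab_frame(c); cv2.imwrite(f'pics/{c}0.png',im[:,:,::-1])
    for n in ['frame','jig','long_fence','end_stop','small_frame','spool_near','spool_far','hoop','mug','jar','pincushion']:
        if c=='top': print(n,[(([round(float(v),3) for v in r['point']]),round(r['score'],2)) for r in manip.look_for(c,n)])
E
```

```text
pics
0.0 [0.27927556 0.55849881 0.25505028] [-3.52893659e-04  2.29827458e-01  9.73230849e-01 -9.64418334e-04] 0.9990723448063914 [-0.21866462 -0.03127983 -0.13456554]
frame [([0.349, 0.25, 0.028], 0.89), ([0.571, 0.229, 0.029], 0.72), ([0.796, 0.262, 0.029], 0.68)]
jig [([0.503, -0.197, 0.013], 0.66), ([0.807, -0.047, 0.006], 0.37)]
long_fence [([0.578, -0.226, 0.026], 0.96)]
end_stop [([0.524, -0.112, 0.02], 0.67)]
small_frame [([0.392, 0.443, 0.021], 0.92), ([0.504, -0.196, 0.007], 0.19)]
spool_near [([0.473, -0.0, 0.042], 0.46)]
spool_far []
hoop [([0.806, -0.046, 0.008], 0.7)]
mug [([0.537, 0.497, 0.048], 0.8), ([0.667, 0.005, 0.038], 0.71)]
jar [([0.59, -0.47, 0.076], 0.95)]
pincushion [([0.416, -0.461, 0.036], 0.56)]
```

View pics/top0.png

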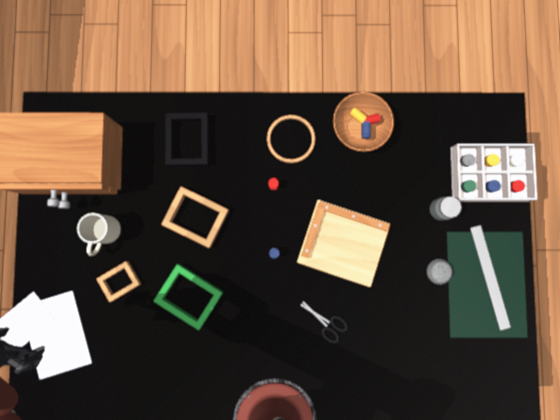

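The candidates in the top picture are pale (196,217), black (186,138), green (188,296) and small pale (118,281). I choose the pale one at (196,217). The jig is at (345,243), with its fence on the upper edge and its end stop on the left edge.

```bash
cat > h.py <<'E'
from plant import manip
import cv2, numpy as np
from scipy.spatial.transform import Rotation as R
def cloud(c):
    P=manip.camera_params(c); im,d=manip.grab_frame(c)
    K=np.array(P['camera_matrix']);Rm=cv2.Rodrigues(np.array(P['rvec'],float))[0];t=np.array(P['tvec'],float).ravel()
    v,u=np.mgrid[:420,:560]
    p=np.stack([(u-K[0,2])/K[0,0]*d,(v-K[1,2])/K[1,1]*d,d],-1)
    return im,d,(p-t)@Rm
def wood(im):
    h=cv2.cvtColor(im,cv2.COLOR_RGB2HSV); return (h[...,0]>5)&(h[...,0]<28)&(h[...,1]>50)&(h[...,2]>90)
def rect(pts):
    (c,s,a)=cv2.minAreaRect((pts[:,:2]*1000).astype(np.float32)); return np.round(c,1),np.round(s,1),round(a,2)
E
python3 - <<'E'
from h import *
im,d,w=cloud('top')
m=wood(im)&(d>0)
def near(x,y,r): return np.hypot(w[...,0]-x,w[...,1]-y)<r
f=m&near(.571,.229,.11)&(w[...,2]>.018)&(w[...,2]<.04)
print('frame',f.sum(),np.median(w[f][:,2]),rect(w[f]))
j=m&near(.515,-.18,.18)&(w[...,2]>.004)&(w[...,2]<.05)
print('jig',j.sum(),rect(w[j]))
k=j&(w[...,2]>.018); print('stops',k.sum(),rect(w[k]), np.median(w[k][:,2]))
print(manip.camera_params('wrist')['tvec'])
cv2.imwrite('pics/crop.png',np.hstack([cv2.resize(im[165:270,140:245,::-1],(399,399)),cv2.resize(im[190:295,290:395,::-1],(399,399))]))
E
```

```text
frame 1005 0.028012434837814126 (array([573.8, 227.3]), array([151.2, 119.9]), 64.26)
jig 5025 (array([ 498.6, -199.8]), array([225.7, 195.3]), 71.97)
stops 886 (array([ 507.2, -201.9]), array([212.9, 164.3]), 71.34) 0.02613355394522696
[-0.62477306 -0.03918746  0.37958857]
```

View pics/crop.png

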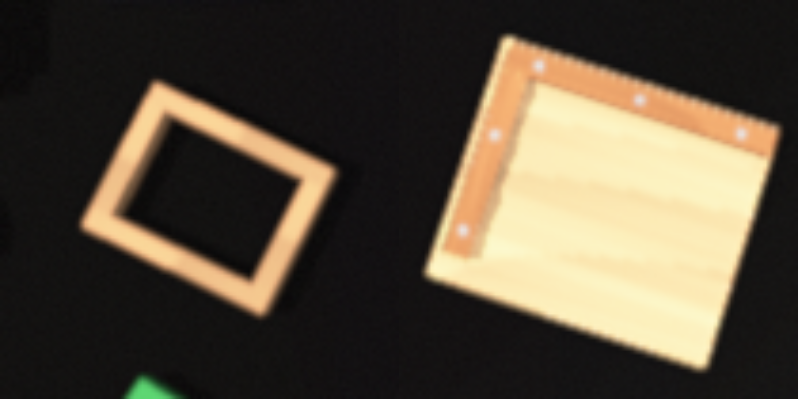

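The crop shows the pale frame with long sides running upper-left to lower-right, and the jig with its fence along the top and end stop at the left. Sizes match the description. Next I move above the frame's -x long bar.

```bash
python3 -m inch '[[[-0.045,-0.0206,0],[0,0,0],1],[[-0.045,-0.0206,0],[0,0,0],1],[[-0.045,-0.0206,0],[0,0,0],1],[[-0.045,-0.0206,0],[0,0,0],1],[[-0.045,-0.0206,0],[0,0,0],1],[[-0.045,-0.0206,0],[0,0,0],1],[[-0.045,-0.0206,0],[0,0,0],1],[[-0.045,-0.0206,0],[0,0,0],1]]'
python3 -m inch '[[[0,0,0],[0,0,0.14],1],[[0,0,0],[0,0,0.14],1],[[0,0,0],[0,0,0.14],1],[[0,0,0],[0,0,0.14],1],[[0,0,0],[0,0,0.14],1],[[0,0,0],[0,0,0.14],1],[[0,0,0],[0,0,0.14],1],[[0,0,0],[0,0,0.14],1]]'
python3 -m inch '[[[0,0,0],[0,0,0.14],1],[[0,0,0],[0,0,0.14],1],[[0,0,0],[0,0,0.14],1],[[0,0,0],[0,0,0],1],[[0,0,0],[0,0,0],1]]'
cat >> h.py <<'E'
def togo(pos,yang):
    "tool-frame shift to world pos, and rotvec to point down with tool y at yang deg"
    s=manip.state(); q=s['tool_rot']; T=R.from_quat([q[1],q[2],q[3],q[0]])
    a=np.radians(yang); y=np.array([np.cos(a),np.sin(a),0]); z=np.array([0,0,-1.])
    G=R.from_matrix(np.stack([np.cross(y,z),y,z],1))
    print('t',round(s['time'],2),'tcp',np.round(s['tool_pos'],4),'shift',np.round(T.inv().apply(np.array(pos)-s['tool_pos']),4),'turn',np.round((T.inv()*G).as_rotvec(),4),'f',np.round(s['contact_force'],1),'w',round(s['gripper_width'],3),'g',round(s['grasp_force'],1),'j6',round(s['joint_pos'][5],2))
E
python3 - <<'E'
from h import *
togo([.527,.250,.15],-25.74)
im,d,w=cloud('wrist'); cv2.imwrite('pics/w1.png',im[:,:,::-1])
E
```

```text
time: 1.5
tool_pos: [0.5288, 0.2488, 0.2566]
tool_rot: [0.0, 0.23, 0.973, 0.0]
contact_force: [0.7, 0.1, -0.4]
gripper_width: 0.999
grasp_force: 0.0
time: 2.3
tool_pos: [0.5278, 0.2505, 0.2564]
tool_rot: [0.0, 0.714, 0.7, 0.0]
contact_force: [0.3, -0.4, 0.5]
gripper_width: 1.0
grasp_force: 0.0
time: 2.8
tool_pos: [0.5278, 0.2505, 0.2564]
tool_rot: [0.0, 0.842, 0.54, 0.0]
contact_force: [-0.8, 0.6, -0.7]
gripper_width: 0.997
grasp_force: 0.0
t 2.8 tcp [0.5278 0.2505 0.2564] shift [-0.0008 -0.0006  0.1064] turn [ 0.0001 -0.      0.0191] f [-0.8  0.6 -0.7] w 0.997 g 0.0 j6 0.75
```

View pics/w1.png

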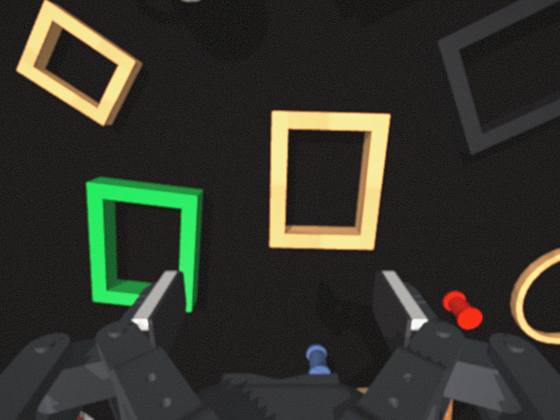

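The wrist picture shows the pale frame at (270-390,112-248), with its -x bar at u≈279 midway between the fingers. I refine the frame's pose and descend.

```bash
python3 - <<'E'
from h import *
im,d,w=cloud('wrist')
f=wood(im)&(d>0)&(np.hypot(w[...,0]-.574,w[...,1]-.227)<.115)&(w[...,2]>.022)&(w[...,2]<.036)
print(f.sum(),np.median(w[f][:,2]),rect(w[f]))
c,s,a=rect(w[f]); t=np.radians(a-90 if a>45 else a); 
c=c/1000; g=c-.052*np.array([np.cos(t),np.sin(t)]); print(g,np.degrees(t))
togo([*g,.029],np.degrees(t))
E
```

```text
6582 0.02731557557392654 (array([573.1, 226.9]), array([150.8, 120.3]), 63.88)
[0.52641055 0.24979314] -26.119999999999997
t 2.9 tcp [0.5279 0.2505 0.2564] shift [-0.0013 -0.001   0.2274] turn [ 0.0001 -0.      0.0248] f [ 0.2 -0.1  0.1] w 1.0 g 0.0 j6 0.75
```

```bash
python3 -m inch '[[[-0.0013,-0.001,0.04],[0,0,0.025],1],[[0,0,0.04],[0,0,0],1],[[0,0,0.04],[0,0,0],1],[[0,0,0.04],[0,0,0],1],[[0,0,0.04],[0,0,0],1],[[0,0,0.018],[0,0,0],1],[[0,0,0.009],[0,0,0],1],[[0,0,0],[0,0,0],1]]'
python3 -m inch '[[[0,0,0],[0,0,0],0],[[0,0,0],[0,0,0],0],[[0,0,0],[0,0,0],0],[[0,0,0],[0,0,0],0],[[0,0,0],[0,0,0],0],[[0,0,0],[0,0,0],0],[[0,0,0],[0,0,0],0],[[0,0,0],[0,0,0],0]]'
```

```text
time: 3.7
tool_pos: [0.5257, 0.2495, 0.0282]
tool_rot: [-0.0, 0.849, 0.528, -0.001]
contact_force: [-0.7, 0.1, 0.9]
gripper_width: 1.002
grasp_force: 0.0
time: 4.5
tool_pos: [0.527, 0.25, 0.0302]
tool_rot: [0.0, 0.849, 0.528, 0.001]
contact_force: [-0.4, -0.3, 5.4]
gripper_width: 0.172
grasp_force: 61.8
```

```bash
python3 -m inch '[[[0,0,-0.01],[0,0,0],0],[[0,0,-0.02],[0,0,0],0],[[0,0,-0.03],[0,0,0],0],[[0,0,-0.03],[0,0,0],0],[[0,0,-0.03],[0,0,0],0],[[0,0,0],[0,0,0],0],[[0,0,0],[0,0,0],0]]'
python3 - <<'E'
from h import *
im,d,w=cloud('wrist')
c=np.array([.573,.227])
zt=manip.state()['tool_pos'][2]
f=wood(im)&(d>0)&(np.hypot(w[...,0]-c[0],w[...,1]-c[1])<.12)&(w[...,2]>.06)&(w[...,2]<.2)
p=w[f]; z0=np.median(p[:,2]); p=p[abs(p[:,2]-z0)<.012]
A=np.c_[p[:,:2],np.ones(len(p))]; co=np.linalg.lstsq(A,p[:,2],rcond=None)[0]; r=p[:,2]-A@co
k=abs(r)<.003; co=np.linalg.lstsq(A[k],p[k][:,2],rcond=None)[0]
print('tilt',co[:2],'z',z0,'tcp',zt,len(p)); print(rect(p[k]))
cv2.imwrite('pics/w2.png',im[:,:,::-1]); 
# jig from top, by parts
im,d,w=cloud('top'); m=wood(im)&(d>0)
t=np.radians(-18.03);X=np.array([np.cos(t),np.sin(t)]);Y=np.array([-np.sin(t),np.cos(t)])
q=w[...,:2]-[.4986,-.1998]; jx,jy=q@X*1000,q@Y*1000; z=w[...,2]
inj=m&(abs(jx)<115)&(abs(jy)<130)
for zl,zh in ((.005,.015),(.022,.03)):
    k=inj&(z>zl)&(z<zh); print(k.sum(),np.median(z[k]),np.percentile(jx[k],[.5,99.5]).round(1),np.percentile(jy[k],[.5,99.5]).round(1))
k=inj&(z>.022)&(jy<60); print('fence x edges',np.percentile(jx[k],[3,97]), 'slope',np.degrees(np.polyfit(jy[k],jx[k],1)[0]))
k=inj&(z>.022)&(jx<45); print('stop y edges',np.percentile(jy[k],[3,97]),'slope',np.degrees(np.polyfit(jx[k],jy[k],1)[0]))
E
```

```text
time: 5.2
tool_pos: [0.5262, 0.2497, 0.1493]
tool_rot: [-0.0, 0.849, 0.528, 0.0]
contact_force: [0.5, -0.8, -2.7]
gripper_width: 0.174
grasp_force: 60.7
tilt [-0.00415708  0.00452994] z 0.14622300886469594 tcp 0.14775579975261663 34389
(array([574.9, 229.7]), array([142.8, 121.5]), 63.96)
3993 0.01026361338360399 [-93.2  95.4] [-106.8  111.2]
813 0.026242588828319972 [-71.3  91.1] [-102.1  107.2]
fence x edges [70.82414812 90.16737176] slope 0.6658048047439427
stop y edges [ 87.54419063 106.68528197] slope -0.3913145378338283
```

View pics/w2.png

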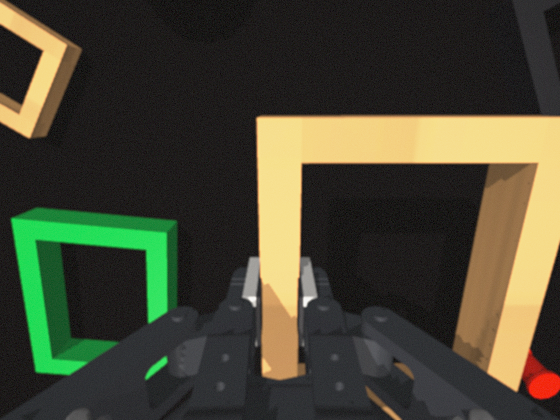

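The frame is held flat and parallel to the fingers. I carry it over the jig, at height.

```bash
python3 -m inch '[[[-0.02,0.006,0],[0,0,0],0],[[-0.04,0.0117,0],[0,0,0],0],[[-0.04,0.0117,0],[0,0,0],0],[[-0.04,0.0117,0],[0,0,0],0],[[-0.04,0.0117,0],[0,0,0],0],[[-0.04,0.0117,0],[0,0,0],0],[[-0.04,0.0117,0],[0,0,0],0],[[-0.04,0.0117,0],[0,0,0],0]]'
python3 -m inch '[[[-0.04,0.0117,0],[0,0,0],0],[[-0.04,0.0117,0],[0,0,0],0],[[-0.03,0.0088,0],[0,0,0],0],[[-0.01,0.003,0],[0,0,0],0],[[0,0,0],[0,0,-0.07],0],[[0,0,0],[0,0,-0.066],0],[[0,0,0],[0,0,0],0],[[0,0,0],[0,0,0],0]]'
python3 - <<'E'
from h import *
togo([.4502,-.1825,.055],-18.5)
im,d,w=cloud('wrist'); cv2.imwrite('pics/w3.png',im[:,:,::-1])
m=wood(im)&(d>0); z=w[...,2]
t=np.radians(-18.5);X=np.array([np.cos(t),np.sin(t)]);Y=np.array([-np.sin(t),np.cos(t)])
q=w[...,:2]-[.4998,-.1981]; jx,jy=q@X*1000,q@Y*1000
inj=m&(abs(jx)<115)&(abs(jy)<130)
for n,k in (('stop',inj&(z>.02)&(z<.034)&(jy>75)),('fence',inj&(z>.02)&(z<.034)&(jx>60)&(jy<70))):
    if k.sum()>20: print(n,k.sum(),np.percentile(jx[k],[1,3,97,99]).round(1),np.percentile(jy[k],[1,3,97,99]).round(1),np.median(z[k]))
k=m&(abs(z-.146)<.01); print('frame',np.percentile(jx[k],[1,3,97,99]).round(1),np.percentile(jy[k],[1,3,97,99]).round(1))
e=k&(jy>50); b=[(x,jy[e&(abs(jx-x)<2)].max()) for x in range(-50,50,5) if (e&(abs(jx-x)<2)).sum()>5]; print('frame end slope',np.degrees(np.polyfit(*np.array(b).T,1)[0]),b[0],b[-1])
E
```

```text
time: 6.1
tool_pos: [0.4706, -0.0593, 0.147]
tool_rot: [-0.001, 0.849, 0.528, -0.001]
contact_force: [0.9, -1.6, -1.8]
gripper_width: 0.172
grasp_force: 60.7
time: 6.9
tool_pos: [0.4506, -0.1805, 0.1481]
tool_rot: [-0.001, 0.811, 0.584, -0.0]
contact_force: [-0.5, 0.1, -2.9]
gripper_width: 0.172
grasp_force: 60.7
t 6.9 tcp [ 0.4506 -0.1805  0.1481] shift [-0.0021  0.0005  0.0931] turn [-0.0022 -0.0006  0.0003] f [-0.5  0.1 -2.9] w 0.172 g 60.7 j6 -0.21
stop 7502 [-73.6 -70.3  85.9  88.3] [ 77.7  81.7 103.6 103.7] 0.025394806659192998
fence 4494 [68.9 69.1 88.5 89.1] [-104.  -100.6   37.2   39.5] 0.025183185788671104
frame [-59.3 -58.4  57.5  59.2] [-40.8 -35.4  75.   75.7]
frame end slope 0.0802364089932137 (-50, np.float64(75.80756419431583)) (45, np.float64(75.94199932143619))
```

View pics/w3.png

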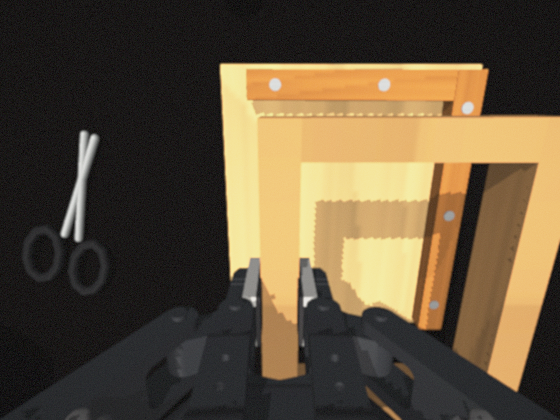

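The picture shows the frame over the bed, squared, with the end stop's face near v≈100 ahead of it and the fence right of it. I shift slightly back and lower it.

```bash
python3 -m inch '[[[-0.004,0.0,0.015],[-0.002,0,0],0],[[0,0,0.025],[0,0,0],0],[[0,0,0.025],[0,0,0],0],[[0,0,0.025],[0,0,0],0],[[0,0,0.01],[0,0,0],0],[[0,0,0.004],[0,0,0],0],[[0,0,0],[0,0,0],0],[[0,0,0],[0,0,0],0]]'
python3 -m inch '[[[0,0,0.002],[0,0,0],0],[[0,0,0.001],[0,0,0],0],[[0,0,0],[0,0,0],0],[[0,0,0],[0,0,0],0]]'
```

```text
time: 7.75
tool_pos: [0.451, -0.1857, 0.0467]
tool_rot: [0.002, 0.811, 0.585, 0.001]
contact_force: [1.2, -0.3, -1.7]
gripper_width: 0.172
grasp_force: 60.7
time: 8.15
tool_pos: [0.45, -0.1853, 0.0425]
tool_rot: [0.001, 0.811, 0.585, 0.001]
contact_force: [0.1, -0.3, -1.0]
gripper_width: 0.172
grasp_force: 60.8
```

```bash
python3 -m inch '[[[0,0,0.002],[0,0,0],0],[[0,0,0],[0,0,0],0],[[0,0,0],[0,0,0],0]]'
python3 -m inch '[[[0,0,0.001],[0,0,0],0],[[0,0,0],[0,0,0],0],[[0,0,0],[0,0,0],0]]'
python3 -m inch '[[[0,0,0.001],[0,0,0],0],[[0,0,0],[0,0,0],0],[[0,0,0],[0,0,0],0]]'
```

```text
time: 8.45
tool_pos: [0.4499, -0.1852, 0.0402]
tool_rot: [0.001, 0.811, 0.585, 0.001]
contact_force: [-0.5, -1.0, -2.0]
gripper_width: 0.175
grasp_force: 60.9
time: 8.75
tool_pos: [0.45, -0.1852, 0.0402]
tool_rot: [0.0, 0.811, 0.585, 0.0]
contact_force: [-2.8, 1.2, 5.1]
gripper_width: 0.173
grasp_force: 61.8
time: 9.05
tool_pos: [0.45, -0.1852, 0.0401]
tool_rot: [-0.0, 0.811, 0.585, 0.0]
contact_force: [-7.6, 3.8, 13.5]
gripper_width: 0.173
grasp_force: 62.8
```

Bed contact, about 8 N per mm. I ease off a little and go toward the fence (tool +y).

```bash
python3 -m inch '[[[0,0,-0.001],[0,0,0],0],[[0,0.002,0],[0,0,0],0],[[0,0.002,0],[0,0,0],0],[[0,0.002,0],[0,0,0],0],[[0,0,0],[0,0,0],0],[[0,0,0],[0,0,0],0]]'
python3 -m inch '[[[0,0.001,0],[0,0,0],0],[[0,0,0],[0,0,0],0],[[0,0,0],[0,0,0],0]]'
python3 -m inch '[[[0,0.001,0],[0,0,0],0],[[0,0,0],[0,0,0],0],[[0,0,0],[0,0,0],0]]'
python3 -c "
from h import *
s=manip.state();t=np.radians(-18.5);f=s['contact_force'];print('fjx',f[0]*np.cos(t)+f[1]*np.sin(t),'fjy',-f[0]*np.sin(t)+f[1]*np.cos(t));togo([.45,-.1852,.04],-18.5)"
```

```text
time: 9.65
tool_pos: [0.4556, -0.1872, 0.0402]
tool_rot: [0.0, 0.811, 0.585, 0.0]
contact_force: [-4.1, 1.9, 8.0]
gripper_width: 0.17
grasp_force: 62.0
time: 9.95
tool_pos: [0.4563, -0.1875, 0.0402]
tool_rot: [0.0, 0.811, 0.585, -0.0]
contact_force: [-6.2, 2.2, 7.9]
gripper_width: 0.176
grasp_force: 62.2
time: 10.25
tool_pos: [0.4572, -0.1878, 0.0401]
tool_rot: [0.0, 0.811, 0.585, -0.0]
contact_force: [-5.7, 1.8, 8.4]
gripper_width: 0.175
grasp_force: 62.2
fjx -5.920852091191502 fjy -0.13393952316589508
t 10.25 tcp [ 0.4572 -0.1878  0.0401] shift [ 0.0002 -0.0077  0.0001] turn [-0.0001  0.0002  0.0011] f [-5.7  1.8  8.4] w 0.175 g 62.2 j6 -0.22
```

```bash
python3 -m inch '[[[0,0.001,0],[0,0,0],0],[[0,0,0],[0,0,0],0],[[0,0,0],[0,0,0],0]]'
python3 -m inch '[[[0,0.001,0],[0,0,0],0],[[0,0,0],[0,0,0],0],[[0,0,0],[0,0,0],0]]'
python3 -c "
from h import *
s=manip.state();t=np.radians(-18.5);f=s['contact_force'];print('fjx',f[0]*np.cos(t)+f[1]*np.sin(t),'fjy',-f[0]*np.sin(t)+f[1]*np.cos(t));togo([.45,-.1852,.04],-18.5)"
```

```text
time: 10.55
tool_pos: [0.4578, -0.188, 0.0402]
tool_rot: [-0.0, 0.811, 0.585, -0.0]
contact_force: [-7.7, 2.5, 10.4]
gripper_width: 0.172
grasp_force: 62.4
time: 10.85
tool_pos: [0.4579, -0.188, 0.0402]
tool_rot: [-0.002, 0.811, 0.585, -0.001]
contact_force: [-12.6, 4.3, 14.4]
gripper_width: 0.175
grasp_force: 63.0
fjx -13.354166304449244 fjy 0.05528145517050831
t 10.85 tcp [ 0.4579 -0.188   0.0402] shift [ 0.0002 -0.0084  0.0002] turn [-0.004   0.0002  0.0014] f [-12.6   4.3  14.4] w 0.175 g 63.0 j6 -0.22
```

```bash
python3 -m inch '[[[0,0.0005,-0.001],[0,0,0],0],[[0,0,0],[0,0,0],0],[[0,0,0],[0,0,0],0]]'
python3 - <<'E'
from h import *
s=manip.state();t=np.radians(-18.5);f=s['contact_force'];print('fjx',f[0]*np.cos(t)+f[1]*np.sin(t),'fjy',-f[0]*np.sin(t)+f[1]*np.cos(t));togo([.45,-.1852,.04],-18.5)
im,d,w=cloud('wrist'); cv2.imwrite('pics/w4.png',im[:,:,::-1])
X=np.array([np.cos(t),np.sin(t)]);Y=np.array([-np.sin(t),np.cos(t)])
m=wood(im)&(d>0); z=w[...,2]; q=w[...,:2]-[.4998,-.1981]; jx,jy=q@X*1000,q@Y*1000
for x in (-40,-20,0,20,40):
    c=m&(abs(jx-x)<3)&(jy>40)
    print(x,'frame end',np.percentile(jy[c&(z>.034)&(z<.042)],97).round(1),'stop far edge',np.percentile(jy[c&(z>.021)&(z<.03)&(jy>80)],[3,97]).round(1))
E
```

```text
time: 11.15
tool_pos: [0.4582, -0.1877, 0.0402]
tool_rot: [-0.002, 0.811, 0.584, -0.001]
contact_force: [-9.1, 3.2, 8.6]
gripper_width: 0.172
grasp_force: 62.1
fjx -9.671925188593491 fjy 0.11319030555800635
t 11.15 tcp [ 0.4582 -0.1877  0.0402] shift [-0.0002 -0.0086  0.0002] turn [-0.0037 -0.0008  0.0005] f [-9.1  3.2  8.6] w 0.172 g 62.1 j6 -0.22
-40 frame end 70.7 stop far edge [ 84.6 103.3]
-20 frame end 71.0 stop far edge [ 84.5 103.4]
0 frame end 71.0 stop far edge [ 84.4 103.4]
20 frame end 71.0 stop far edge [ 84.1 103.6]
40 frame end 70.7 stop far edge [ 84.2 103.4]
```

View pics/w4.png

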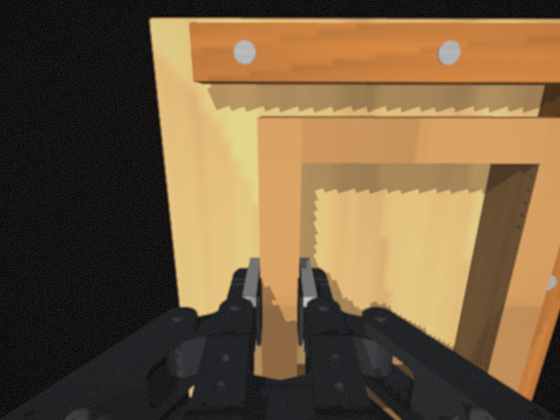

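The picture shows the frame flat and parallel to the stop, gap about 13 mm (v 83 to 117), and the right bar at the fence. I press a bit more, then slide.

```bash
python3 -m inch '[[[0,0.001,-0.0005],[0,0,0],0],[[0,0.0005,0],[0,0,0],0],[[0,0,0],[0,0,0],0],[[0,0,0],[0,0,0],0]]'
python3 -m inch '[[[0.001,0,0],[0,0,0],0],[[0.001,0,0],[0,0,0],0],[[0.001,0,0],[0,0,0],0],[[0.001,0,0],[0,0,0],0],[[0,0,0],[0,0,0],0]]'
python3 -c "
from h import *
s=manip.state();t=np.radians(-18.5);f=s['contact_force'];print('fjx',f[0]*np.cos(t)+f[1]*np.sin(t),'fjy',-f[0]*np.sin(t)+f[1]*np.cos(t));togo([.4582,-.1877,.04],-18.5)"
```

```text
time: 11.6
tool_pos: [0.4583, -0.1877, 0.0402]
tool_rot: [-0.003, 0.811, 0.585, -0.002]
contact_force: [-13.8, 4.3, 10.0]
gripper_width: 0.172
grasp_force: 62.5
time: 12.1
tool_pos: [0.4584, -0.1871, 0.0402]
tool_rot: [-0.001, 0.811, 0.585, -0.005]
contact_force: [-20.6, -9.5, 9.1]
gripper_width: 0.175
grasp_force: 62.3
fjx -16.56694392933356 fjy -15.547133345409712
t 12.1 tcp [ 0.4584 -0.1871  0.0402] shift [-0.0007  0.      0.0002] turn [-0.0079  0.0068  0.0013] f [-20.6  -9.5   9.1] w 0.175 g 62.3 j6 -0.21
```

```bash
python3 -m inch '[[[0,-0.0008,-0.0005],[0,0,0],0],[[0.001,0,0],[0,0,0],0],[[0.001,0,0],[0,0,0],0],[[0.001,0,0],[0,0,0],0],[[0.001,0,0],[0,0,0],0],[[0,0,0],[0,0,0],0]]'
python3 -c "
from h import *
s=manip.state();t=np.radians(-18.5);f=s['contact_force'];print('fjx',f[0]*np.cos(t)+f[1]*np.sin(t),'fjy',-f[0]*np.sin(t)+f[1]*np.cos(t));togo([.4582,-.1877,.04],-18.5)"
```

```text
time: 12.7
tool_pos: [0.46, -0.1821, 0.0403]
tool_rot: [-0.001, 0.811, 0.585, -0.003]
contact_force: [-12.8, -6.4, 3.6]
gripper_width: 0.172
grasp_force: 61.5
fjx -10.119429935858173 fjy -10.14828282928558
t 12.7 tcp [ 0.46   -0.1821  0.0403] shift [-0.0058  0.0001  0.0003] turn [-0.0054  0.0041  0.0006] f [-12.8  -6.4   3.6] w 0.172 g 61.5 j6 -0.2
```

Sliding works, 5.8 mm covered. I continue to the stop.

```bash
python3 -m inch '[[[0.001,0,0],[0,0,0],0],[[0.001,0,0],[0,0,0],0],[[0.001,0,0],[0,0,0],0],[[0.001,0,0],[0,0,0],0],[[0.001,0,0],[0,0,0],0],[[0,0,0],[0,0,0],0]]'
python3 -m inch '[[[0.001,0,0],[0,0,0],0],[[0.001,0,0],[0,0,0],0],[[0,0,0],[0,0,0],0],[[0,0,0],[0,0,0],0]]'
python3 -c "
from h import *
s=manip.state();t=np.radians(-18.5);f=s['contact_force'];print('fjx',f[0]*np.cos(t)+f[1]*np.sin(t),'fjy',-f[0]*np.sin(t)+f[1]*np.cos(t));togo([.4582,-.1877,.04],-18.5)"
```

```text
time: 13.3
tool_pos: [0.4615, -0.1774, 0.0402]
tool_rot: [-0.001, 0.811, 0.585, -0.003]
contact_force: [-12.9, -5.6, 4.5]
gripper_width: 0.173
grasp_force: 61.5
time: 13.7
tool_pos: [0.4622, -0.1756, 0.0402]
tool_rot: [-0.001, 0.811, 0.584, -0.003]
contact_force: [-12.5, -6.5, 3.6]
gripper_width: 0.172
grasp_force: 61.5
fjx -9.761624092389342 fjy -10.073228990657107
t 13.7 tcp [ 0.4622 -0.1756  0.0402] shift [-0.0128  0.0001  0.0003] turn [-0.0053  0.0041  0.0006] f [-12.5  -6.5   3.6] w 0.172 g 61.5 j6 -0.19
```

```bash
python3 -m inch '[[[0.001,0,0],[0,0,0],0],[[0,0,0],[0,0,0],0],[[0.001,0,0],[0,0,0],0],[[0,0,0],[0,0,0],0],[[0,0,0],[0,0,0],0]]'
python3 - <<'E'
from h import *
s=manip.state();t=np.radians(-18.5);f=s['contact_force'];print('fjx',f[0]*np.cos(t)+f[1]*np.sin(t),'fjy',-f[0]*np.sin(t)+f[1]*np.cos(t));togo([.4582,-.1877,.04],-18.5)
im,d,w=cloud('wrist'); cv2.imwrite('pics/w5.png',im[:,:,::-1])
X=np.array([np.cos(t),np.sin(t)]);Y=np.array([-np.sin(t),np.cos(t)])
m=wood(im)&(d>0); z=w[...,2]; q=w[...,:2]-[.4998,-.1981]; jx,jy=q@X*1000,q@Y*1000
for x in (-40,0,40):
    c=m&(abs(jx-x)<3)&(jy>40)
    print(x,'frame end',np.percentile(jy[c&(z>.034)&(z<.042)],97).round(1),'stop',np.percentile(jy[c&(z>.021)&(z<.03)&(jy>80)],[3,97]).round(1))
E
```

```text
time: 14.2
tool_pos: [0.4623, -0.1754, 0.0405]
tool_rot: [0.0, 0.811, 0.585, -0.005]
contact_force: [-15.7, -12.8, 4.7]
gripper_width: 0.178
grasp_force: 61.6
fjx -10.785732494287274 fjy -17.129348003703
t 14.2 tcp [ 0.4623 -0.1754  0.0405] shift [-0.013  -0.      0.0006] turn [-0.0055  0.0083  0.0014] f [-15.7 -12.8   4.7] w 0.178 g 61.6 j6 -0.18
-40 frame end 83.0 stop [ 84.7 103.4]
0 frame end 83.7 stop [ 84.3 103.4]
40 frame end 83.4 stop [ 84.4 103.5]
```

View pics/w5.png

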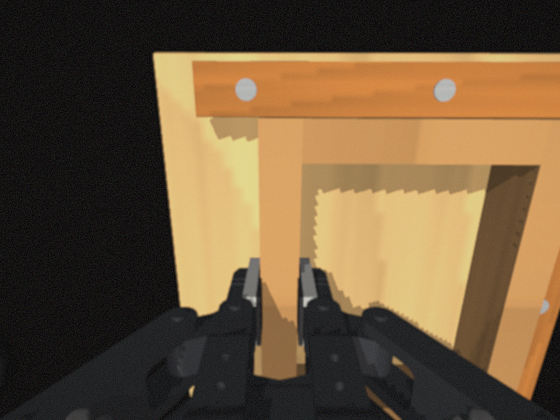

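The frame touches the end stop (v≈117) and the push rose from 10 to 17 N. I add a little push on both and let it settle.

```bash
python3 -m inch '[[[0.001,0.001,0],[0,0,0],0],[[0,0,0],[0,0,0],0],[[0,0,0],[0,0,0],0],[[0,0,0],[0,0,0],0],[[0,0,0],[0,0,0],0],[[0,0,0],[0,0,0],0],[[0,0,0],[0,0,0],0],[[0,0,0],[0,0,0],0]]'
python3 -c "
from h import *
s=manip.state();t=np.radians(-18.5);f=s['contact_force'];print('fjx',f[0]*np.cos(t)+f[1]*np.sin(t),'fjy',-f[0]*np.sin(t)+f[1]*np.cos(t));togo([.4582,-.1877,.04],-18.5)"
```

```text
time: 15.05
tool_pos: [0.4624, -0.1754, 0.0404]
tool_rot: [-0.0, 0.811, 0.585, -0.007]
contact_force: [-21.6, -15.7, 7.5]
gripper_width: 0.174
grasp_force: 62.0
fjx -15.491267237879448 fjy -21.790913054081557
t 15.05 tcp [ 0.4624 -0.1754  0.0404] shift [-0.013  -0.0001  0.0006] turn [-0.0082  0.0103  0.0016] f [-21.6 -15.7   7.5] w 0.174 g 62.0 j6 -0.18
```

```bash
python3 -c "
from plant import manip
print(manip.job_done())"
```

```text
the job is handed in; nothing more can be done
None
```

I handed the job in with the larger frame flat on the jig bed, still gripped, and pressed against the long fence (about 15 N) and the end stop (about 22 N of push, less friction); I don't have the judge's result.

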